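Make up the cologne kit and the beard kit on the dresser

TASK

Make up two kits from the things standing loose on the dresser. Cologne kit, on the aluminium tray: the rectangular bottle upright in the middle of the larger compartment and the slim atomizer upright in the middle of the smaller one. Beard kit, on the wooden tray: the brush, bristles down, in the middle of the larger compartment and square to it, its length along the divider, the comb lying flat on the brush's back, centred and lengthwise, and the small flat metal tin lid up in the middle of the smaller compartment; set the glass bottle down gently, never tip it over, and leave the black-lidded jar and the ring dish where they are.

Things in the scene. Friction and masses are not known exactly. Their poses are not given: they have to be found in the camera images.
- bottle_mid (a point): (sizes in mm) chunky rectangular amber glass cologne bottle, standing, with a square black cap; glass body 52 (own x) x 32 (own y) x 58 high, cap 26 x 26 x 22 above it, 80 high in all, about 220 g. The point is its centre, 40 mm above its foot; z up.
- atomizer_mid (a point): (sizes in mm) slim round metal travel atomizer, standing, 22 in diameter, 80 high, about 45 g. The point is its centre, 40 mm above its foot; z up.
- brush_mid (a point): (sizes in mm) oval wooden beard brush lying bristles down: flat wooden back 84 long (own x) x 44 wide (own y), 18 thick, its top 40 above the surface it lies on; the black bristle block below it is 70 x 32 x 22 high; about 70 g. The point is its centre, 20 mm above the foot of the bristles; z up.
- comb_mid (a point): (sizes in mm) flat pale wooden comb, 90 long (own x) x 26 wide (own y, spine to teeth) x 10 thick, lying flat, about 25 g. The point is its centre, 5 mm above its underside; z up.
- balm_mid (a point): (sizes in mm) small flat round aluminium balm tin, lid up, 50 in diameter, 28 high, about 60 g. The point is its centre, 14 mm above its foot; z up.
- alu_tray: (sizes in mm) brushed aluminium tray fixed on the dresser, 100 (own x) x 160 (own y), two compartments; floor 4 above the dresser, rim and divider only 8 above the dresser and 4 thick. Larger compartment: inside 92 (x) x 90 (y), its centre at own y = +31 mm; smaller: inside 92 x 58, its centre at own y = -47 mm; both at own x = 0. The origin is the centre of the underside.
- wood_tray: (sizes in mm) dark wooden tray fixed on the dresser, 120 (own x) x 164 (own y), two compartments; floor 4 above the dresser, rim and divider only 8 above the dresser and 4 thick. Larger compartment: inside 112 (x) x 88 (y), its centre at own y = -34 mm; smaller: inside 112 x 64, its centre at own y = +46 mm; both at own x = 0; the divider runs along own x. The origin is the centre of the underside.
- wax_jar: (sizes in mm) round amber glass jar with a wide black lid, 76 in diameter, 40 high, not part of any kit. The origin is the centre of its underside.
- ring_dish: (sizes in mm) small white ceramic bowl, 90 in diameter, 30 high, not part of any kit. The origin is the centre of its underside.
Not all that is in view belongs to the job. Of the things shaped like the part that bears comb_mid, the wooden one is meant.

How it is judged:
By the outcome, as a careful person would: the job done as asked, in the order asked, and still so for the second after the job is handed in, with the robot touching nothing.
It also fails if it takes over 120 s, if anything falls off the work surface, if the arm or the gripper's body presses on something with over 40 N, if the wrist force passes 120 N, or if a joint passes its speed limit or range.

ROBOT

A 6-joint arm with a two-finger parallel gripper is mounted at the origin on the work surface. World frame = base frame: x ahead of the robot, y to its left, z up, the work surface at z = 0. Lengths are in m, angles in rad, forces in N, time in s.
With the tool pointing down it reaches from about 0.35 to 0.775 m from the base axis. Payload 5.5 kg.
Tool frame: the origin (TCP) lies at the very end of the fingers, on their centre line; the grasp point (between the pads) lies 19 mm behind it; z points along the fingers, y is the line along which they close (so a half turn about z gives the same grasp; the last joint's range is limited). The gripper opens to 85 mm and grips with 20 to 120 N. Pads are 22 mm wide; open, the fingers measure 114 mm over their backs; the gripper's body (76 mm by 85 mm) begins 54 mm behind the grasp point. The pads swing forward as they close: fully open they stand 13 mm farther back than shut.
Start: joints at [1.205, 0.313, 0.046, 1.304, 0, 1.431], TCP at [0.129, 0.56, 0.198] pointing down, gripper open.
Joint ranges: [-2.76, 2.76], [-0.86, 1.69], [-1.03, 1.26], [-2.2, 2.34], [-1.47, 1.5], [-3.14, 3.14]. Speed limits (rad/s): [2.57, 2.57, 3.14, 3.14, 3.14, 3.14].

INTERFACE

Orientations are given as a unit quaternion [w, x, y, z].
In Python, from workcell import env gives the robot as it stands. The module is installed in compiled form; this text tells all that it offers.
- The arm moves only by the tool jog_arm, never from a script. Its arguments are lists of equal length, an entry for each row: "gripper": the opening, from 0 (shut) to 1 (fully open); "offset": the shift along the world's x, y, z in cm, a list of three; "twist": the turn about the world's z in degrees. In form: {"gripper": [gripper, ...], "offset": [[dx, dy, dz], ...], "twist": [twist, ...]}. A call has exactly 8 rows; each row is the pose to reach, as a shift and turn from the pose commanded when the call began; what a row does not reach only later rows make up. A row lasts 1/8 s, in which the tool goes at most 62.5 mm and 10.7 degrees, less where a joint would pass 70% of its speed; a pose out of reach is approached as far as the arm can. A call with a gripper value outside its range is refused whole. The fingers move at their own pace and stop on an object; "squeeze" is the grip in N (left out, the last holds). Time passes only in rows, so rows that repeat a pose let the fingers close, or fill a call up. It gives the time, the measured TCP pose, the force, the opening and the grip force at its end, in the units of the state.
- env.get_state(): the state, without advancing time (a new reading comes with each control period).
- env.read_camera(name): name is "scene" or "top" or "wrist"; returns a dict with "image" (384x512x3 uint8, red, green, blue), "z_map" (384x512 float32, m along the optical axis (not along the pixel's ray), 0 where there is no reading), "fovy" (degrees; the focal length in pixels is half the picture's height over the tangent of half this angle, whatever the lens; pixels are square), "cx", "cy" (the principal point, pixels), "cam_to_world" (4x4, takes a point from camera to world coordinates). Camera axes: x right, y up, looking along -z (the intrinsics and any distortion apply to the point x, -y, -z); pixel columns grow to the right and rows downward; lengths in m; the calibration is good to about 2 mm. The wrist camera is an equidistant fisheye: a pixel r from the principal point sees the ray r / f radians off the axis. A picture is of the moment at which its call begins.
- env.hand_in(): hands the job in; it is judged then, once.
The state is a dict: "clock": time; "joint_pos": joint angles; "qvel": joint speeds; "tau": joint torques, N m; "tcp_pos": TCP position; "orientation": TCP orientation; "wrist_force": force on the tool from outside, world axes, zero at the start; "ft_torque": the same for the moment, N m; "finger_gap": finger opening in m; "grip_force": force on a finger pad.
Only numpy, scipy, OpenCV 4.12 (cv2) and the standard library are available. Lean on these libraries where they do the work, as an engineer would, in place of code of your own. Each camera call takes 0.05 s, during which the arm holds its last target. There are 200 camera calls.

## Working session

There is one attempt and no reset: what is moved stays moved. The work goes in short steps, Python scripts to look and compute and a tool call to move; the robot and the scene stay as the last step left them, time stands still between calls to the robot, and variables do not carry over. Pictures are saved under pics/ and viewed, at most 17 in all, crops included, and the job is handed in when it is done.

Besides the shell and the picture viewer there is one more tool, called after "Request:" as name([rows], argument=value, ...), one row to a line, values as JSON. jog_arm: Moves the arm, as the interface text tells. Its arguments: {"type":"object","properties":{"gripper":{"type":"array"},"offset":{"type":"array"},"twist":{"type":"array"},"squeeze":{"type":"number"}},"required":["gripper","offset","twist"]}

```bash
mkdir -p pics; cat > h.py <<'E'
import numpy as np, cv2
from workcell import env
def cam(n):
    c=env.read_camera(n); c['f']=c['image'].shape[0]/2/np.tan(np.radians(c['fovy'])/2); return c
def save(c,fn,crop=None,s=1):
    im=c['image'][...,::-1]
    if crop: x0,y0,x1,y1=crop; im=im[y0:y1,x0:x1]
    cv2.imwrite('pics/'+fn,cv2.resize(im,None,fx=s,fy=s,interpolation=cv2.INTER_CUBIC))
def onplane(c,uv,z):
    uv=np.atleast_2d(np.asarray(uv,float)); T=c['cam_to_world']
    d=np.c_[(uv[:,0]-c['cx'])/c['f'],-(uv[:,1]-c['cy'])/c['f'],-np.ones(len(uv))]@T[:3,:3].T
    return T[:3,3]+d*((z-T[2,3])/d[:,2])[:,None]
def cloud(c):
    v,u=np.mgrid[:384,:512]; z=c['z_map']; T=c['cam_to_world']
    p=np.stack([(u-c['cx'])/c['f']*z,-(v-c['cy'])/c['f']*z,-z],-1)@T[:3,:3].T+T[:3,3]
    p[z==0]=np.nan; return p
E
python3 - <<'E'
from h import *
for n in('top','scene'):
    c=cam(n); save(c,n+'0.png',s=1.5); print(n,c['fovy'],c['cx'],c['cy'],c['cam_to_world'].round(3).tolist())
print(env.get_state())
E
```

```text
top 53.04849231094771 254.5900805249347 190.62790225462953 [[0.013, 0.993, -0.118, 0.336], [-1.0, 0.014, 0.001, 0.047], [0.003, 0.118, 0.993, 1.114], [0.0, 0.0, 0.0, 1.0]]
scene 52.01213875567811 252.69549763048403 194.10023108531274 [[0.534, -0.72, 0.443, 0.942], [0.846, 0.445, -0.296, -0.314], [0.016, 0.532, 0.846, 0.976], [0.0, 0.0, 0.0, 1.0]]
{'clock': 0.1, 'joint_pos': array([1.20539050e+00, 3.13951753e-01, 4.50669813e-02, 1.30362155e+00,
       2.13281014e-05, 1.43118063e+00]), 'qvel': array([ 5.96537259e-04, -3.07415146e-03,  3.47230552e-03, -4.38363186e-04,
        5.84525748e-04,  6.89820603e-05]), 'tau': array([ 3.69284389e-03, -4.81723452e+01,  2.99244905e+01,  1.26928373e-02,
       -6.69669112e-05, -8.53597385e-06]), 'tcp_pos': array([0.12854777, 0.55989964, 0.19677259]), 'orientation': array([-2.23935306e-04,  1.12655370e-01,  9.93633754e-01, -8.25221190e-04]), 'wrist_force': array([-0.9594484 , -0.21079239, -0.30695249]), 'ft_torque': array([-0.05312685, -0.0104459 ,  0.01987524]), 'grip_force': 0.0, 'finger_gap': 0.08535763297514228}
```

View pics/top0.png

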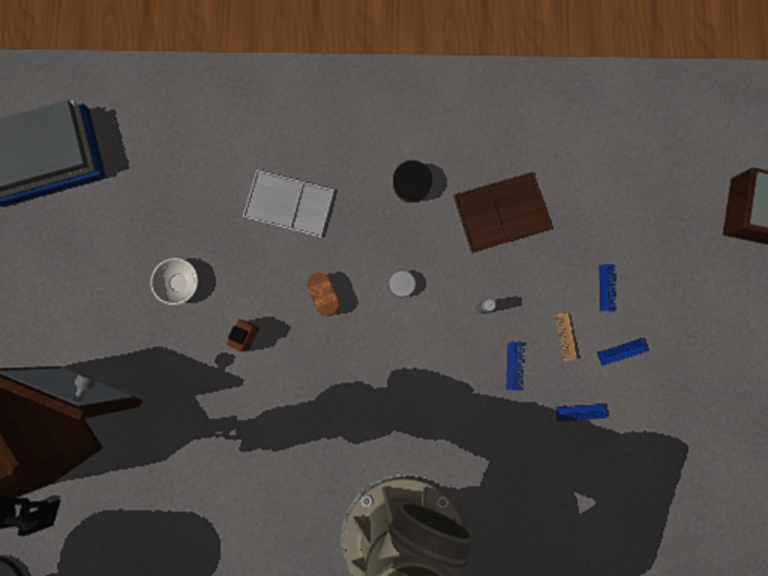

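View pics/scene0.png

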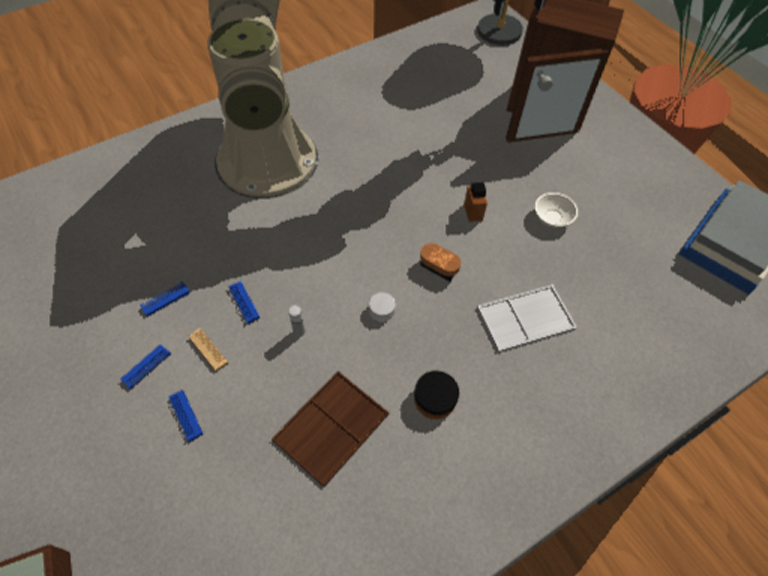

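Top view (shown 1.5x): alu tray (290,203), wood tray (503,212), jar (412,181), dish (175,281), brush (323,294), tin (402,284), atomizer (488,305), bottle (241,335).
Comb candidates: pale wooden (567,337), blue ones at (608,288), (623,351), (516,366) and (582,412). I choose the wooden one. The tin (402,284) could be confused with the black-lidded jar (412,181), and I choose the small aluminium one.

```bash
cat > m.py <<'E'
from h import *
c=cam('top'); P=cloud(c); hsv=cv2.cvtColor(c['image'],cv2.COLOR_RGB2HSV)
save(c,'crop1.png',(140,160,440,290),2.6)
# name: 1.5x px centre, radius px, mask, plane height
Z=P[...,2]
def blob(n,u,v,r,m,z):
    M=np.zeros(Z.shape,np.uint8); cv2.circle(M,(int(u/1.5),int(v/1.5)),r,1,-1)
    M=M*m.astype(np.uint8); k,l,s,ce=cv2.connectedComponentsWithStats(M)
    i=1+np.argmax(s[1:,4]); M=(l==i)
    vv,uu=np.nonzero(M); w=onplane(c,np.c_[uu,vv],z)[:,:2].astype(np.float32)
    R=cv2.minAreaRect(w*1000); b=cv2.boxPoints(R)
    e=b[1]-b[0],b[2]-b[1]; L=max(e,key=np.linalg.norm); a=np.degrees(np.arctan2(L[1],L[0]))%180
    print(n,'n',s[i,4],'mean',(w.mean(0)*1000).round(1),'rect c',np.round(R[0],1),'size',np.round(R[1],1),'long-axis deg',a.round(1),'z med',np.nanmedian(Z[M]).round(4),'p95',np.nanpercentile(Z[M],95).round(4))
S=hsv[...,1];V=hsv[...,2];H=hsv[...,0]
print('table z',np.nanmedian(Z[150:180,380:400]),np.nanmedian(Z[150:180,230:245]))
blob('alu',290,203,42,V>125,.008)
blob('wood',503,212,46,(S>90),.008)
blob('brush',323,294,26,(Z>.03),.04)
blob('tin',402,284,16,(Z>.018),.028)
blob('atom',488,305,14,(Z>.06),.08)
blob('comb',567,337,24,(S>70)&(H<30)&(V>90),.010)
blob('bottle body',241,335,20,(Z>.045)&(Z<.068),.058)
blob('bottle cap',241,335,20,(Z>.070),.08)
blob('jar',412,181,24,(Z>.03),.04)
blob('dish',175,281,26,(Z>.02),.03)
E
python3 m.py
```

```text
table z -0.00034962115422021434 -0.0003673630863785249
alu n 935 mean [635.9 260.6] rect c [637.3 262.6] size [96.9 97.1] long-axis deg 165.8 z med 0.0035 p95 0.0073
wood n 2204 mean [ 618.1 -187.8] rect c [ 618.7 -187.8] size [119.3 163.9] long-axis deg 107.2 z med 0.004 p95 0.0085
brush n 414 mean [448.4 157.2] rect c [448.7 157.5] size [82.5 44. ] long-axis deg 24.3 z med 0.0396 p95 0.0429
tin n 240 mean [471.    7.9] rect c [471.7   7.4] size [48.7 45.5] long-axis deg 0.7 z med 0.0276 p95 0.0311
atom n 59 mean [ 428.1 -145.4] rect c [ 428.2 -145.5] size [20.4 22.5] long-axis deg 109.1 z med 0.079 p95 0.0823
comb n 282 mean [ 375.8 -305.7] rect c [ 375.9 -305.4] size [90.5 27.8] long-axis deg 10.1 z med 0.0089 p95 0.0126
bottle body n 144 mean [368.  300.3] rect c [368.3 302.6] size [33.3 51.9] long-axis deg 155.6 z med 0.0575 p95 0.0617
bottle cap n 100 mean [369.2 303.8] rect c [369.2 303.9] size [26.9 24.8] long-axis deg 64.6 z med 0.0793 p95 0.0834
jar n 542 mean [670.7  -8.9] rect c [670.4  -9. ] size [74.  71.9] long-axis deg 0.6 z med 0.0394 p95 0.043
dish n 278 mean [471.6 445.3] rect c [470.  438.8] size [86.4 86.8] long-axis deg 137.5 z med 0.0271 p95 0.0315
```

View pics/crop1.png

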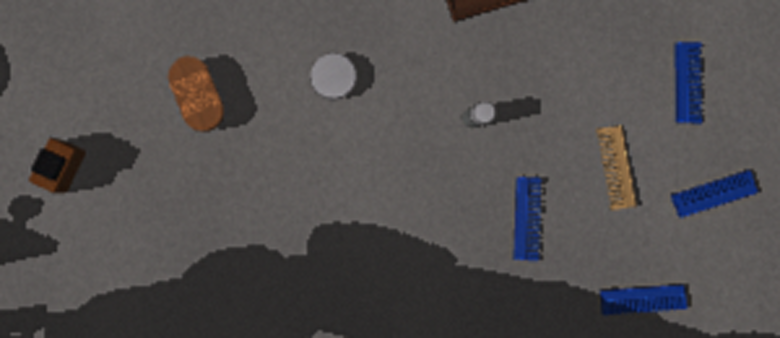

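Close crop: the comb choice is confirmed, pale wood at (618,167) and the others blue. Bottle cap is at (48,164). Next I need the tray layout and the tall cabinet's extent beside the gripper.

```bash
cat > t.py <<'E'
from h import *
c=cam('top');s=cam('scene')
img=c['image']; V=cv2.cvtColor(img,cv2.COLOR_RGB2HSV)[...,2]
M=np.zeros(V.shape,np.uint8); M[105:165,155:230]=V[105:165,155:230]>125
vv,uu=np.nonzero(cv2.morphologyEx(M,cv2.MORPH_OPEN,np.ones((2,2))))
w=(onplane(c,np.c_[uu,vv],.006)[:,:2]*1000).astype(np.float32); R=cv2.minAreaRect(w); print(R, cv2.boxPoints(R).round().tolist())
def prof(cx,cy,a,cm,rng,name):
    # mean brightness along own y (direction a deg)
    d=np.array([np.cos(np.radians(a)),np.sin(np.radians(a))]);e=np.array([d[1],-d[0]])
    T=np.linalg.inv(cm['cam_to_world']); g=cv2.cvtColor(cm['image'],cv2.COLOR_RGB2GRAY).astype(np.float32)
    t=np.arange(-90,91,2.); r=np.arange(-40,41,2.)
    W=np.array([cx,cy])+t[:,None,None]*d+r[None,:,None]*e
    p=np.concatenate([W/1000,np.full(W.shape[:2]+(1,),.008),np.ones(W.shape[:2]+(1,))],-1)@T.T
    u=cm['cx']+cm['f']*p[...,0]/-p[...,2]; v=cm['cy']-cm['f']*p[...,1]/-p[...,2]
    q=cv2.remap(g,u.astype(np.float32),v.astype(np.float32),1).mean(1); print(name,[(int(a),int(b)) for a,b in zip(t,q)])
ang=R[2]; b=cv2.boxPoints(R); e=max((b[1]-b[0],b[2]-b[1]),key=np.linalg.norm); a=np.degrees(np.arctan2(e[1],e[0]))%180
print('alu own y',a)
prof(*R[0],a,c,0,'alu top'); prof(618.6,-187.8,107.2,c,0,'wood top')
for n,k in(('top',c),('scene',s)):
    P=cloud(k).reshape(-1,3); m=(P[:,2]>.1)&(P[:,1]>.3)&(P[:,0]>.1)&(P[:,0]<.6)
    Q=P[m]; print(n,len(Q),Q.min(0) if len(Q) else 0,Q.max(0) if len(Q) else 0)
    if len(Q): print(cv2.boxPoints(cv2.minAreaRect((Q[:,:2]*1000).astype(np.float32))).round())
E
python3 t.py
```

```text
((628.0120239257812, 226.7659149169922), (152.0242462158203, 92.32542419433594), 76.56600952148438) [[565.0, 164.0], [655.0, 142.0], [691.0, 290.0], [601.0, 311.0]]
alu own y 76.566025
alu top [(-90, 89), (-88, 90), (-86, 90), (-84, 87), (-82, 70), (-80, 49), (-78, 44), (-76, 56), (-74, 91), (-72, 131), (-70, 139), (-68, 134), (-66, 134), (-64, 133), (-62, 133), (-60, 133), (-58, 133), (-56, 133), (-54, 133), (-52, 133), (-50, 132), (-48, 133), (-46, 132), (-44, 132), (-42, 132), (-40, 132), (-38, 132), (-36, 132), (-34, 131), (-32, 131), (-30, 131), (-28, 131), (-26, 131), (-24, 131), (-22, 132), (-20, 132), (-18, 126), (-16, 100), (-14, 75), (-12, 89), (-10, 123), (-8, 133), (-6, 131), (-4, 130), (-2, 129), (0, 129), (2, 129), (4, 129), (6, 129), (8, 129), (10, 129), (12, 128), (14, 129), (16, 129), (18, 129), (20, 129), (22, 129), (24, 129), (26, 129), (28, 129), (30, 129), (32, 129), (34, 129), (36, 129), (38, 129), (40, 130), (42, 130), (44, 130), (46, 130), (48, 130), (50, 130), (52, 131), (54, 131), (56, 131), (58, 131), (60, 131), (62, 131), (64, 132), (66, 132), (68, 132), (
[... 637 characters left out ...]
, 37), (6, 35), (8, 31), (10, 31), (12, 37), (14, 37), (16, 36), (18, 37), (20, 37), (22, 37), (24, 37), (26, 37), (28, 37), (30, 37), (32, 37), (34, 37), (36, 37), (38, 37), (40, 37), (42, 37), (44, 37), (46, 37), (48, 37), (50, 37), (52, 37), (54, 38), (56, 37), (58, 37), (60, 37), (62, 37), (64, 37), (66, 37), (68, 38), (70, 37), (72, 37), (74, 35), (76, 31), (78, 31), (80, 38), (82, 51), (84, 74), (86, 92), (88, 94), (90, 93)]
top 3267 [0.10013579 0.48510802 0.10002027] [0.30731337 0.70109063 0.35622904]
[[100. 485.]
 [307. 485.]
 [307. 701.]
 [101. 701.]]
scene 4056 [0.10121787 0.4851405  0.10001186] [0.30936294 0.760362   0.29274296]
[[ 97. 755.]
 [108. 484.]
 [315. 493.]
 [305. 763.]]
```

Rim, divider and shadow lines agree with the drawing, with larger and smaller compartments as follows:

| Tray | Larger compartment centre | Smaller compartment centre | Own y direction |
|---|---|---|---|
| Alu | (636,261) | (618,185) | 76.6° |
| Wood | (628.6,-220) | (605,-144) | 107.2° |

The gripper goes back away from the cabinet first, then over the bottle.

Request:
jog_arm([
  [0,-6,0],
  [0,-12,0],
  [0,-18,0],
  [5,-21,0],
  [10,-23,0],
  [15,-25,0],
  [20,-25.7,0],
  [24,-25.7,0],
], gripper=[1,1,1,1,1,1,1,1], twist=[0,0,-3,-6,-9,-12,-12,-12])

```text
clock: 1.25
tcp_pos: [0.3708, 0.3026, 0.1978]
orientation: [0.0, 0.217, 0.976, 0.0]
wrist_force: [-0.4, -0.0, -0.6]
finger_gap: 0.0855
grip_force: 0.0
```

Request:
jog_arm([
  [0,0,0],
  [0,0,0],
  [0,0,0],
  [0,0,0],
  [0,0,0],
  [0,0,0],
  [0,0,0],
  [0,0,0],
], gripper=[1,1,1,1,1,1,1,1], twist=[0,0,0,0,0,0,0,0])

```text
clock: 2.25
tcp_pos: [0.3687, 0.3034, 0.1976]
orientation: [-0.0, 0.216, 0.976, 0.0]
wrist_force: [-0.7, -0.2, -0.4]
finger_gap: 0.0855
grip_force: 0.0
```

Request:
jog_arm([
  [0,0,-6],
  [0,0,-12],
  [0,0,-17.5],
  [0,0,-17.5],
  [0,0,-17.5],
  [0,0,-17.5],
  [0,0,-17.5],
  [0,0,-17.5],
], gripper=[1,1,1,1,0.2,0,0,0], twist=[0,0,0,0,0,0,0,0], squeeze=30)

```text
clock: 3.25
tcp_pos: [0.3702, 0.3044, 0.0243]
orientation: [0.001, 0.216, 0.976, 0.001]
wrist_force: [-0.5, -0.2, 7.2]
finger_gap: 0.0254
grip_force: 31.9
```

```bash
python3 - <<'E'
from h import *
s=env.get_state(); print(s['tcp_pos'],s['wrist_force'],s['finger_gap'],s['grip_force'])
a=cam('wrist')['image'];b=cam('scene')['image'][80:200,250:410]
b=cv2.resize(b,(512,384),interpolation=cv2.INTER_CUBIC)
cv2.imwrite('pics/g1.png',cv2.resize(np.hstack([a,b])[...,::-1],(800,300)))
E
```

```text
[0.37018459 0.3043624  0.02433674] [-0.51139059 -0.2249027   7.1832414 ] 0.02541563051759286 31.90061188302934
```

View pics/g1.png

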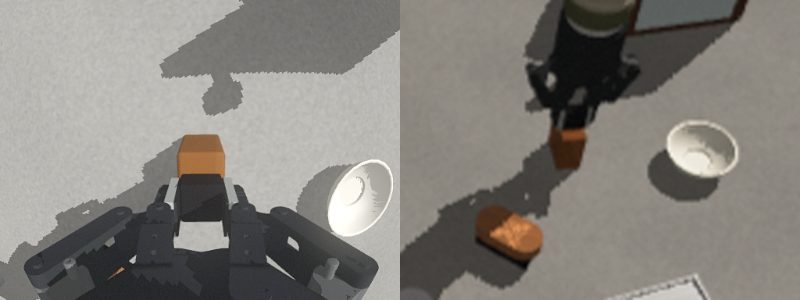

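Wrist view: the cap is between the pads at (203,195), with the amber body in front at (202,160). I'll check the bottle's height and tilt in the scene depth before lifting.

```bash
python3 - <<'E'
from h import *
c=cam('scene');P=cloud(c);hsv=cv2.cvtColor(c['image'],cv2.COLOR_RGB2HSV)
m=(hsv[...,1]>120)&(hsv[...,0]<22)&(np.hypot(P[...,0]-.37,P[...,1]-.303)<.06)
Q=P[m]; print(len(Q),Q.min(0),Q.max(0)); print(np.histogram(Q[:,2]*1000,bins=range(-5,100,7)))
T=Q[Q[:,2]>Q[:,2].max()-.008];print(T.mean(0),T.min(0),T.max(0))
K=(hsv[...,2]<70)&(np.hypot(P[...,0]-.37,P[...,1]-.303)<.05); Q=P[K&(P[...,2]>.005)]
save(c,'g2.png',(290,80,370,170),6)
E
```

```text
193 [ 0.34789047  0.27755831 -0.00164363] [0.39845314 0.34930068 0.06767515]
(array([ 1,  1, 21, 21, 18, 25, 21, 16, 40, 24,  5,  0,  0,  0]), array([-5,  2,  9, 16, 23, 30, 37, 44, 51, 58, 65, 72, 79, 86, 93]))
[0.37956795 0.29658126 0.06331131] [0.36338341 0.28020846 0.0601489 ] [0.38863388 0.31171501 0.06767515]
```

View pics/g2.png

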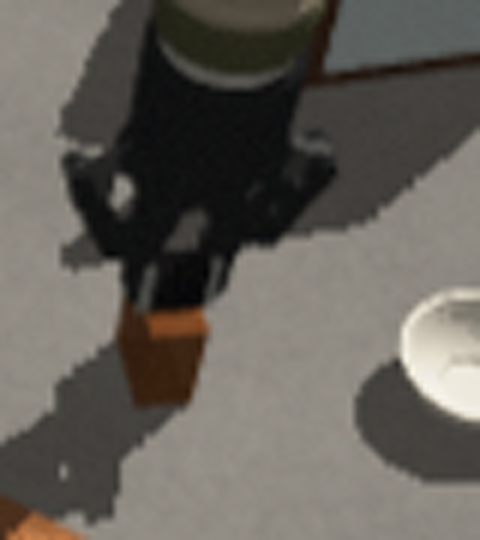

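```bash
python3 - <<'E'
from h import *
c=cam('scene');P=cloud(c)
# scene rows in crop: list z and xy along finger column
np.set_printoptions(suppress=True,linewidth=200)
for u in (311,312,313,316,320,324,326):
    print(u,[(v,*(P[v,u]*1000).round().astype(int)) for v in range(118,146,3)])
E
```

```text
311 [(118, np.int64(356), np.int64(277), np.int64(113)), (121, np.int64(364), np.int64(272), np.int64(109)), (124, np.int64(363), np.int64(275), np.int64(94)), (127, np.int64(364), np.int64(277), np.int64(80)), (130, np.int64(366), np.int64(277), np.int64(69)), (133, np.int64(355), np.int64(291), np.int64(36)), (136, np.int64(358), np.int64(291), np.int64(25)), (139, np.int64(365), np.int64(287), np.int64(20)), (142, np.int64(369), np.int64(285), np.int64(10)), (145, np.int64(372), np.int64(285), np.int64(-1))]
312 [(118, np.int64(357), np.int64(281), np.int64(111)), (121, np.int64(365), np.int64(274), np.int64(110)), (124, np.int64(364), np.int64(278), np.int64(94)), (127, np.int64(366), np.int64(279), np.int64(81)), (130, np.int64(367), np.int64(281), np.int64(68)), (133, np.int64(363), np.int64(288), np.int64(46)), (136, np.int64(367), np.int64(287), np.int64(36)), (139, np.int64(373), np.int64(283), np.int64(30)), (142, np.int64(377), np.int64(282), np.int64(21)), (145, np.int64(383), np.int64(279), np.int64(14))]
313 [(118, np.int64(357), np.int64(284), np.int64(110)), (121, np.
[... 1808 characters left out ...]
4(397), np.int64(306), np.int64(55)), (139, np.int64(376), np.int64(334), np.int64(2)), (142, np.int64(386), np.int64(326), np.int64(2)), (145, np.int64(394), np.int64(321), np.int64(-1))]
326 [(118, np.int64(386), np.int64(308), np.int64(122)), (121, np.int64(387), np.int64(310), np.int64(110)), (124, np.int64(387), np.int64(313), np.int64(95)), (127, np.int64(384), np.int64(320), np.int64(74)), (130, np.int64(348), np.int64(364), np.int64(0)), (133, np.int64(358), np.int64(357), np.int64(0)), (136, np.int64(369), np.int64(347), np.int64(2)), (139, np.int64(379), np.int64(341), np.int64(0)), (142, np.int64(389), np.int64(332), np.int64(1)), (145, np.int64(397), np.int64(327), np.int64(-2))]
```

The bottle is upright and still on the surface, but the finger ends sit at about z = 60 mm while the state says 24. The pads hold the 26 mm cap, not the body, so the real fingertips are about 35 mm above the stated TCP. The cap hold is centred and square, so I lift a little and check it.

Request:
jog_arm([
  [0,0,0.5],
  [0,0,1.5],
  [0,0,3],
  [0,0,5],
  [0,0,5],
  [0,0,5],
  [0,0,5],
  [0,0,5],
], gripper=[0,0,0,0,0,0,0,0], twist=[0,0,0,0,0,0,0,0], squeeze=40)

```text
clock: 4.45
tcp_pos: [0.3683, 0.3032, 0.072]
orientation: [-0.0, 0.216, 0.976, -0.0]
wrist_force: [-1.3, -0.8, -2.3]
finger_gap: 0.0254
grip_force: 40.5
```

```bash
python3 - <<'E'
from h import *
s=env.get_state(); print(s['tcp_pos'],s['wrist_force'],s['finger_gap'],s['joint_pos'])
c=cam('scene');P=cloud(c);hsv=cv2.cvtColor(c['image'],cv2.COLOR_RGB2HSV)
m=(hsv[...,1]>120)&(hsv[...,0]<22)&(np.hypot(P[...,0]-.37,P[...,1]-.303)<.06)
Q=P[m]; print(len(Q),np.percentile(Q,[2,50,98],axis=0).round(3))
a=cam('wrist')['image'];b=cv2.resize(c['image'][60:180,250:410],(512,384),interpolation=cv2.INTER_CUBIC)
cv2.imwrite('pics/g3.png',cv2.resize(np.hstack([a,b])[...,::-1],(800,300)))
E
```

```text
[0.36826399 0.30315782 0.07198223] [-1.33367015 -0.8078461  -2.29615457] 0.025423315180101616 [ 5.20196823e-01  2.06122545e-01 -4.18424095e-01  9.47499741e-01
  3.16256153e-05  9.55407592e-01]
211 [[0.351 0.278 0.056]
 [0.385 0.29  0.089]
 [0.395 0.308 0.113]]
```

View pics/g3.png

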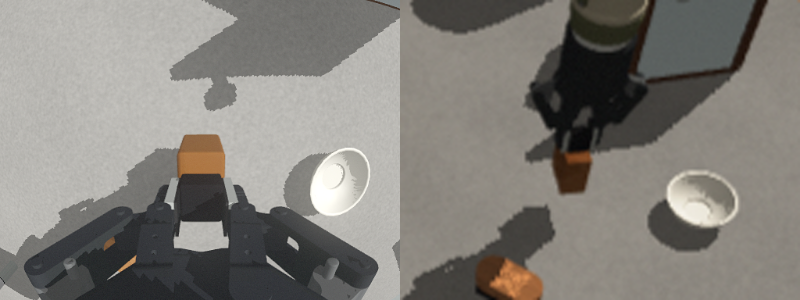

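Wrist and scene views: the bottle hangs upright by its cap, at (202,160) and (572,170). Force -2.2 N matches 220 g. Next I carry it to the alu tray.

Request:
jog_arm([
  [2,-0.3,1],
  [6,-1,2],
  [11,-1.8,2],
  [16,-2.6,2],
  [21,-3.4,2],
  [24.5,-3.9,2],
  [26.2,-4.1,2],
  [26.7,-4.2,2],
], gripper=[0,0,0,0,0,0,0,0], twist=[1,3,5,7,9,10.5,11.5,11.5])

```text
clock: 5.55
tcp_pos: [0.6365, 0.2609, 0.0915]
orientation: [-0.0, 0.118, 0.993, -0.0]
wrist_force: [-1.0, -0.0, -2.6]
finger_gap: 0.025
grip_force: 40.8
```

Request:
jog_arm([
  [0,0,0],
  [0,0,-1],
  [0,0,-2],
  [0,0,-3],
  [0,0,-4],
  [0,0,-5],
  [0,0,-5.5],
  [0,0,-5.5],
], gripper=[0,0,0,0,0,0,0,0], twist=[0,0,0,0,0,0,0,0])

```text
clock: 6.55
tcp_pos: [0.6354, 0.2613, 0.037]
orientation: [-0.0, 0.117, 0.993, -0.0]
wrist_force: [-0.3, -1.3, -3.3]
finger_gap: 0.0254
grip_force: 40.9
```

Request:
jog_arm([
  [0,0,-0.2],
  [0,0,-0.4],
  [0,0,-0.6],
  [0,0,-0.7],
  [0,0,-0.8],
  [0,0,-0.85],
  [0,0,-0.9],
  [0,0,-0.9],
], gripper=[0,0,0,0,0,0,0,0], twist=[0,0,0,0,0,0,0,0])

```text
clock: 7.55
tcp_pos: [0.6358, 0.2615, 0.0286]
orientation: [0.0, 0.117, 0.993, 0.0]
wrist_force: [0.7, -0.8, -2.2]
finger_gap: 0.0248
grip_force: 40.9
```

Request:
jog_arm([
  [0,0,-0.05],
  [0,0,-0.1],
  [0,0,-0.15],
  [0,0,-0.2],
  [0,0,-0.2],
  [0,0,-0.2],
  [0,0,-0.2],
  [0,0,-0.2],
], gripper=[0,0,0,0,0,0,0,0], twist=[0,0,0,0,0,0,0,0])

```text
clock: 8.55
tcp_pos: [0.6359, 0.2615, 0.0284]
orientation: [0.001, 0.117, 0.993, 0.0]
wrist_force: [-2.6, -0.8, 8.1]
finger_gap: 0.0252
grip_force: 42.5
```

Contact at z = 0.0284, as expected. I release and lift, and the finger ends get measured while free.

Request:
jog_arm([
  [0,0,0.1],
  [0,0,0.1],
  [0,0,0.2],
  [0,0,0.5],
  [0,0,3],
  [0,0,8],
  [0,0,11],
  [0,0,11],
], gripper=[0.35,0.45,0.6,0.6,0.6,0.6,0.6,0.6], twist=[0,0,0,0,0,0,0,0])

```text
clock: 9.55
tcp_pos: [0.638, 0.2621, 0.1404]
orientation: [0.003, 0.117, 0.993, 0.001]
wrist_force: [-0.3, -0.3, -0.1]
finger_gap: 0.0514
grip_force: 0.0
```

```bash
python3 - <<'E'
from h import *
s=env.get_state(); print(s['tcp_pos'],s['finger_gap'],s['wrist_force'])
t=s['tcp_pos']
c=cam('scene');P=cloud(c);hsv=cv2.cvtColor(c['image'],cv2.COLOR_RGB2HSV)
m=(np.hypot(P[...,0]-t[0],P[...,1]-t[1])<.075)&(P[...,2]>.098)
Q=P[m]; print(len(Q),np.percentile(Q[:,2],[0,1,3,10])); 
L=Q[Q[:,2]<np.percentile(Q[:,2],6)]; print((L*1000).round().tolist()[::4])
c2=cam('top');P2=cloud(c2)
a=cv2.resize(c['image'][60:230,280:480],(512,384));b=cv2.resize(c2['image'][80:230,100:300],(512,384))
cv2.imwrite('pics/g4.png',cv2.resize(np.hstack([a,b])[...,::-1],(800,300)))
E
```

```text
[0.6379551  0.26207747 0.14036246] 0.05135387620205082 [-0.29678293 -0.31485187 -0.0629625 ]
9856 [0.17716547 0.20249722 0.23578012 0.31030801]
[[654.0, 313.0, 268.0], [659.0, 312.0, 266.0], [653.0, 311.0, 256.0], [660.0, 312.0, 264.0], [654.0, 311.0, 253.0], [660.0, 317.0, 256.0], [655.0, 310.0, 252.0], [661.0, 318.0, 253.0], [657.0, 308.0, 252.0], [662.0, 316.0, 252.0], [649.0, 270.0, 264.0], [656.0, 304.0, 249.0], [660.0, 314.0, 248.0], [648.0, 265.0, 263.0], [658.0, 279.0, 265.0], [651.0, 314.0, 233.0], [660.0, 312.0, 245.0], [620.0, 238.0, 247.0], [650.0, 268.0, 259.0], [656.0, 277.0, 260.0], [651.0, 307.0, 234.0], [660.0, 306.0, 245.0], [616.0, 199.0, 265.0], [624.0, 241.0, 245.0], [642.0, 238.0, 268.0], [649.0, 272.0, 252.0], [656.0, 275.0, 258.0], [651.0, 304.0, 232.0], [659.0, 306.0, 240.0], [612.0, 202.0, 255.0], [624.0, 231.0, 248.0], [627.0, 241.0, 245.0], [640.0, 235.0, 264.0], [647.0, 268.0, 249.0], [654.0, 272.0, 254.0], [658.0, 283.0, 251.0], [656.0, 305.0, 234.0], [661.0, 314.0, 233.0], [621.0, 233.0, 240.0], [628.0, 237.0, 246.0], [640.0, 232.0, 262.0], [649.0, 241.
[... 1748 characters left out ...]
0, 234.0], [636.0, 209.0, 235.0], [639.0, 221.0, 229.0], [637.0, 286.0, 181.0], [648.0, 283.0, 196.0], [652.0, 294.0, 192.0], [636.0, 206.0, 233.0], [638.0, 220.0, 226.0], [641.0, 286.0, 181.0], [652.0, 283.0, 196.0], [636.0, 202.0, 232.0], [633.0, 222.0, 213.0], [642.0, 224.0, 222.0], [648.0, 284.0, 186.0], [621.0, 223.0, 194.0], [632.0, 222.0, 208.0], [639.0, 227.0, 213.0], [649.0, 285.0, 182.0], [622.0, 224.0, 191.0], [634.0, 220.0, 208.0], [639.0, 228.0, 209.0], [654.0, 287.0, 182.0], [632.0, 221.0, 200.0], [638.0, 229.0, 201.0], [632.0, 223.0, 196.0], [639.0, 228.0, 201.0], [635.0, 225.0, 192.0], [641.0, 231.0, 195.0], [635.0, 230.0, 185.0], [635.0, 224.0, 186.0], [640.0, 233.0, 185.0]]
```

View pics/g4.png

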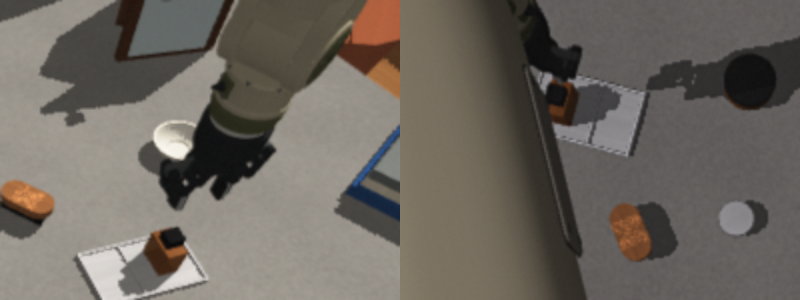

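Scene view: the bottle stands upright in the larger alu compartment at (165,250). Finger ends are at z ≈ 178 with TCP 140, so the tips are about 37 mm above the stated TCP at gap 51 and 34 mm at gap 26. I'll use that offset. Next is the atomizer.

Request:
jog_arm([
  [-1,-4,1],
  [-4,-9,1],
  [-7,-15,1],
  [-10,-21,1],
  [-13,-27,1],
  [-16,-33,1],
  [-19,-38,1],
  [-20.8,-40.6,1],
], gripper=[0.8,0.8,0.8,0.8,0.8,0.8,0.8,0.8], twist=[0,0,0,0,0,0,0,0])

```text
clock: 10.65
tcp_pos: [0.4253, -0.1458, 0.145]
orientation: [-0.001, 0.118, 0.993, 0.0]
wrist_force: [0.7, 0.6, 0.5]
finger_gap: 0.0686
grip_force: 0.0
```

Request:
jog_arm([
  [0,0,0],
  [0,0,0],
  [0,0,0],
  [0,0,-2],
  [0,0,-4],
  [0,0,-4],
  [0,0,-4],
  [0,0,-4],
], gripper=[0.8,0.8,0.8,0.8,0.8,0.8,0.8,0.8], twist=[0,0,0,0,0,0,0,0])

```text
clock: 11.65
tcp_pos: [0.4285, -0.1446, 0.1074]
orientation: [0.001, 0.117, 0.993, -0.0]
wrist_force: [-0.3, -0.8, 0.7]
finger_gap: 0.0684
grip_force: 0.0
```

```bash
cat > chk.py <<'E'
from h import *
c=cam('top');P=cloud(c);Z=P[...,2];hsv=cv2.cvtColor(c['image'],cv2.COLOR_RGB2HSV)
def at(n,x,y,r,lo,hi,z):
    m=(np.hypot(P[...,0]-x,P[...,1]-y)<r)&(Z>lo)&(Z<hi)
    vv,uu=np.nonzero(m)
    if len(vv)<20: print(n,'few',len(vv)); return
    w=(onplane(c,np.c_[uu,vv],z)[:,:2]*1000).astype(np.float32)
    R=cv2.minAreaRect(w); b=cv2.boxPoints(R); e=max((b[1]-b[0],b[2]-b[1]),key=np.linalg.norm)
    print(n,len(vv),'mean',w.mean(0).round(1),'rect',np.round(R[0],1),np.round(R[1],1),'ax',round(float(np.degrees(np.arctan2(e[1],e[0])))%180,1))
E
python3 - <<'E'
from chk import *
s=env.get_state(); print(s['tcp_pos'],s['finger_gap'])
at('cap',.636,.261,.04,.07,.09,.08)
w=cam('wrist')
save(w,'g5.png',None,1)
E
```

```text
[ 0.42843864 -0.144699    0.10739979] 0.06807055051426954
cap 101 mean [633.9 261.1] rect [633.8 260.7] [29.4 27.3] ax 76.5
```

View pics/g5.png

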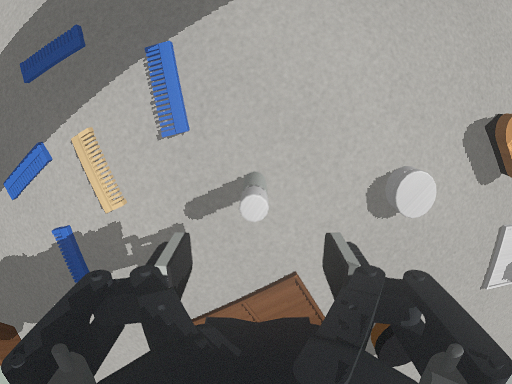

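Wrist view: the atomizer at (254,205) is centred between the finger ends (180 and 335). The bottle cap measures (634,261), within 2 mm of target. I descend and grip.

Request:
jog_arm([
  [0,-0.1,-5],
  [0,-0.1,-9],
  [0,-0.1,-10.7],
  [0,-0.1,-10.7],
  [0,-0.1,-10.7],
  [0,-0.1,-10.7],
  [0,-0.1,-10.7],
  [0,-0.1,-10.7],
], gripper=[0.8,0.8,0.8,0.4,0,0,0,0], twist=[0,0,0,0,0,0,0,0], squeeze=25)

```text
clock: 12.75
tcp_pos: [0.4288, -0.1461, 0.0007]
orientation: [0.001, 0.117, 0.993, -0.0]
wrist_force: [-0.8, 0.1, 6.9]
finger_gap: 0.0214
grip_force: 25.7
```

Request:
jog_arm([
  [0,0,0],
  [0,0,0],
  [0,0,3],
  [0,0,8],
  [0,0,12],
  [0,0,12],
  [0,0,12],
  [0,0,12],
], gripper=[0,0,0,0,0,0,0,0], twist=[0,0,0,0,0,0,0,0])

```text
clock: 13.75
tcp_pos: [0.4267, -0.1449, 0.1182]
orientation: [-0.001, 0.117, 0.993, 0.001]
wrist_force: [-0.2, -0.1, -0.1]
finger_gap: 0.0213
grip_force: 25.3
```

Request:
jog_arm([
  [1.5,3,0],
  [4.5,8,0],
  [7.5,13,0],
  [10.5,18,0],
  [13.5,23,0],
  [16.5,28.5,0],
  [18.3,32,0],
  [19,33.1,0],
], gripper=[0,0,0,0,0,0,0,0], twist=[0,0,0,0,0,0,0,0])

```text
clock: 14.75
tcp_pos: [0.6174, 0.1876, 0.1174]
orientation: [-0.001, 0.116, 0.993, -0.0]
wrist_force: [-0.5, 0.0, -0.8]
finger_gap: 0.0215
grip_force: 25.3
```

Request:
jog_arm([
  [0,0,0],
  [0,0,-4],
  [0,0,-8],
  [0,0,-10],
  [0,0,-10.6],
  [0,0,-10.9],
  [0,0,-11],
  [0,0,-11],
], gripper=[0,0,0,0,0,0,0,0], twist=[0,0,0,0,0,0,0,0])

```text
clock: 15.75
tcp_pos: [0.6184, 0.1855, 0.0106]
orientation: [0.001, 0.117, 0.993, 0.0]
wrist_force: [-0.6, -0.2, -0.7]
finger_gap: 0.0214
grip_force: 25.3
```

```bash
python3 - <<'E'
from h import *
print(env.get_state()['tcp_pos'])
c=cam('scene');w=cam('wrist')
a=cv2.resize(c['image'][150:270,270:430],(512,384),interpolation=cv2.INTER_CUBIC)
cv2.imwrite('pics/g6.png',cv2.resize(np.hstack([a,w['image']])[...,::-1],(800,300)))
E
```

```text
[0.61844684 0.18545452 0.01064713]
```

View pics/g6.png

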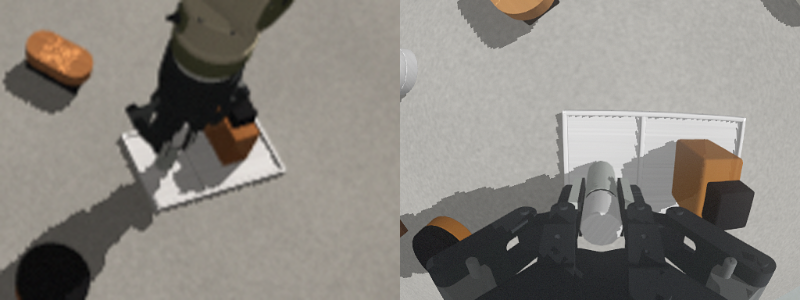

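The atomizer at (600,200) is upright over the smaller compartment and clear of the bottle. I lower it to contact and release.

Request:
jog_arm([
  [0,0,-0.2],
  [0,0,-0.3],
  [0,0,-0.4],
  [0,0,-0.5],
  [0,0,-0.6],
  [0,0,-0.65],
  [0,0,-0.7],
  [0,0,-0.7],
], gripper=[0,0,0,0,0,0,0,0], twist=[0,0,0,0,0,0,0,0])

```text
clock: 16.85
tcp_pos: [0.618, 0.1855, 0.0047]
orientation: [0.001, 0.117, 0.993, 0.0]
wrist_force: [-3.9, -0.6, 11.7]
finger_gap: 0.0215
grip_force: 26.4
```

Request:
jog_arm([
  [0,0,0.1],
  [0,0,0.1],
  [0,0,0.2],
  [0,0,2],
  [0,0,7],
  [0,0,12],
  [0,0,12],
  [0,0,12],
], gripper=[0.3,0.4,0.5,0.5,0.5,0.5,0.5,0.5], twist=[0,0,0,0,0,0,0,0])

```text
clock: 17.85
tcp_pos: [0.6179, 0.1855, 0.1234]
orientation: [0.001, 0.117, 0.993, 0.0]
wrist_force: [-0.9, 0.2, -0.6]
finger_gap: 0.0426
grip_force: 0.0
```

Request:
jog_arm([
  [-2,-0.3,0],
  [-5,-0.8,0],
  [-9,-1.5,0],
  [-13,-2.1,0],
  [-16,-2.6,0],
  [-17,-2.75,0],
  [-17,-2.75,0],
  [-17,-2.75,0],
], gripper=[0.5,0.8,1,1,1,1,1,1], twist=[5,12,20,28,35,38,38,38])

```text
clock: 18.85
tcp_pos: [0.4479, 0.1579, 0.122]
orientation: [-0.0, -0.212, 0.977, 0.0]
wrist_force: [-0.7, -0.2, 0.2]
finger_gap: 0.0854
grip_force: 0.0
```

```bash
python3 - <<'E'
from chk import *
s=env.get_state(); print(s['tcp_pos'],s['orientation'])
at('cap',.634,.261,.04,.07,.09,.08); at('atom',.618,.185,.04,.05,.09,.08)
w=cam('wrist'); save(w,'g7.png')
E
```

```text
[0.44812156 0.15793744 0.12212637] [-3.02507931e-04 -2.12278295e-01  9.77209205e-01  5.91041843e-05]
cap few 0
atom few 4
```

View pics/g7.png

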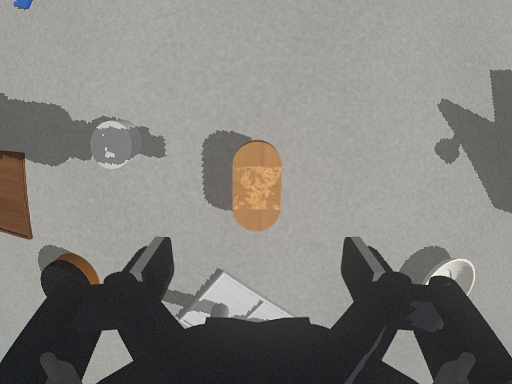

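Wrist view: the brush at (257,186) is square to and centred between the fingers, and the atomizer stands in its compartment at (218,315). I descend and grip across the brush's back.

Request:
jog_arm([
  [0,0,-5],
  [0,0,-10],
  [0,0,-14.3],
  [0,0,-14.3],
  [0,0,-14.3],
  [0,0,-14.3],
  [0,0,-14.3],
  [0,0,-14.3],
], gripper=[1,1,1,0.6,0.2,0,0,0], twist=[0,0,0,0,0,0,0,0], squeeze=30)

```text
clock: 19.95
tcp_pos: [0.4497, 0.1583, -0.0185]
orientation: [0.002, -0.213, 0.977, -0.0]
wrist_force: [-0.1, -0.4, 6.8]
finger_gap: 0.0434
grip_force: 32.1
```

Request:
jog_arm([
  [0,0,0],
  [0,0,0],
  [0,0,1],
  [0,0,4],
  [0,0,8],
  [0,0,10],
  [0,0,10],
  [0,0,10],
], gripper=[0,0,0,0,0,0,0,0], twist=[0,0,0,0,0,0,0,0])

```text
clock: 20.95
tcp_pos: [0.4471, 0.1578, 0.079]
orientation: [-0.001, -0.213, 0.977, 0.0]
wrist_force: [0.4, 0.3, -1.0]
finger_gap: 0.0434
grip_force: 31.3
```

Request:
jog_arm([
  [1.5,-3,0.5],
  [4,-8.5,1],
  [6.6,-14,1],
  [9.3,-19.5,1],
  [12,-25,1],
  [14.7,-30.5,1],
  [17,-35.5,1],
  [18,-37.8,1],
], gripper=[0,0,0,0,0,0,0,0], twist=[0,-1,-2,-4,-6,-7,-7.3,-7.3])

```text
clock: 21.95
tcp_pos: [0.6276, -0.2229, 0.0871]
orientation: [-0.001, -0.149, 0.989, 0.001]
wrist_force: [0.8, 0.2, -0.8]
finger_gap: 0.0436
grip_force: 31.2
```

Request:
jog_arm([
  [0,0,0],
  [0,0,-2],
  [0,0,-5],
  [0,0,-8],
  [0,0,-9.3],
  [0,0,-9.7],
  [0,0,-9.7],
  [0,0,-9.7],
], gripper=[0,0,0,0,0,0,0,0], twist=[0,0,0,0,0,0,0,0])

```text
clock: 22.95
tcp_pos: [0.6287, -0.2204, -0.006]
orientation: [0.001, -0.15, 0.989, -0.001]
wrist_force: [-0.3, -0.3, -0.1]
finger_gap: 0.0432
grip_force: 31.3
```

Request:
jog_arm([
  [0,0,-0.3],
  [0,0,-0.5],
  [0,0,-0.6],
  [0,0,-0.7],
  [0,0,-0.8],
  [0,0,-0.9],
  [0,0,-1],
  [0,0,-1],
], gripper=[0,0,0,0,0,0,0,0], twist=[0,0,0,0,0,0,0,0])

```text
clock: 23.95
tcp_pos: [0.6277, -0.2201, -0.0146]
orientation: [0.0, -0.15, 0.989, -0.0]
wrist_force: [-6.4, 2.2, 14.8]
finger_gap: 0.0433
grip_force: 33.0
```

Request:
jog_arm([
  [0,0,0.2],
  [0,0,0.2],
  [0,0,0.2],
  [0,0,1],
  [0,0,5],
  [0,0,10],
  [0,0,13],
  [0,0,13],
], gripper=[0.58,0.65,0.8,0.8,0.8,0.8,0.8,0.8], twist=[0,0,0,0,0,0,0,0])

```text
clock: 24.95
tcp_pos: [0.63, -0.2211, 0.1165]
orientation: [0.003, -0.15, 0.989, -0.002]
wrist_force: [-0.4, 0.3, -0.5]
finger_gap: 0.0682
grip_force: 0.0
```

Request:
jog_arm([
  [-2,-0.7,0],
  [-6,-2,0],
  [-11,-3.7,0],
  [-16,-5.4,0],
  [-21,-7,0],
  [-24.3,-8.2,0],
  [-25.2,-8.5,0],
  [-25.2,-8.5,0],
], gripper=[0.8,0.8,0.55,0.55,0.55,0.55,0.55,0.55], twist=[0,-1,-2,-4,-6,-7,-7,-7])

```text
clock: 25.95
tcp_pos: [0.3756, -0.305, 0.1122]
orientation: [0.0, -0.089, 0.996, 0.0]
wrist_force: [-0.2, -0.3, -0.1]
finger_gap: 0.0466
grip_force: 0.0
```

Request:
jog_arm([
  [0,0,0],
  [0,0,-1],
  [0,0,-3],
  [0,0,-5],
  [0,0,-5],
  [0,0,-5],
  [0,0,-5],
  [0,0,-5],
], gripper=[0.55,0.55,0.55,0.55,0.55,0.55,0.55,0.55], twist=[0,0,0,0,0,0,0,0])

```text
clock: 26.95
tcp_pos: [0.3762, -0.3055, 0.0633]
orientation: [0.0, -0.089, 0.996, -0.0]
wrist_force: [-0.5, -0.2, 0.7]
finger_gap: 0.0469
grip_force: 0.0
```

```bash
python3 - <<'E'
from chk import *
s=env.get_state(); print(s['tcp_pos'],s['orientation'])
at('cap',.634,.261,.04,.07,.09,.08); at('atom',.618,.185,.04,.05,.09,.08); at('brush',.628,-.22,.06,.03,.06,.044)
w=cam('wrist'); save(w,'g8.png')
E
```

```text
[ 0.37604531 -0.30539805  0.06317134] [ 2.94556897e-04 -8.94454894e-02  9.95991598e-01 -3.92213154e-04]
cap 105 mean [633.5 261.1] rect [633.5 261. ] [29. 28.] ax 76.5
atom 70 mean [615.1 183.6] rect [615.1 183.4] [29.1 19.7] ax 27.5
brush 430 mean [ 625.3 -218.5] rect [ 625.5 -218. ] [84.6 47.4] ax 17.2
```

View pics/g8.png

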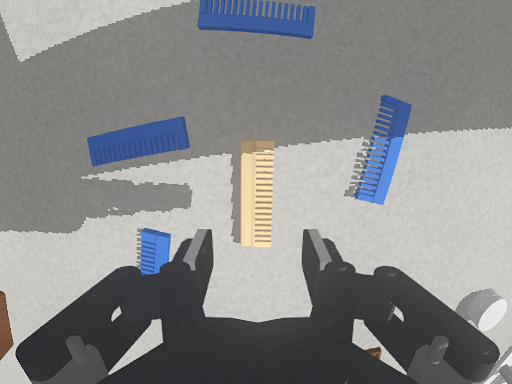

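Wrist view: the wooden comb at (257,193) is centred and parallel between the fingers, and the blue ones are clear of them. I lower in small steps with a narrower gap, feeling for the surface.

Request:
jog_arm([
  [0,0,-3],
  [0,0,-6],
  [0,0,-8],
  [0,0,-8.7],
  [0,0,-9],
  [0,0,-9.2],
  [0,0,-9.2],
  [0,0,-9.2],
], gripper=[0.5,0.45,0.42,0.42,0.42,0.42,0.42,0.42], twist=[0,0,0,0,0,0,0,0])

```text
clock: 28.05
tcp_pos: [0.3761, -0.3054, -0.0289]
orientation: [0.0, -0.089, 0.996, -0.0]
wrist_force: [-0.0, 0.1, 0.2]
finger_gap: 0.0362
grip_force: 0.0
```

Request:
jog_arm([
  [0,0,0],
  [0,0,-0.1],
  [0,0,-0.2],
  [0,0,-0.3],
  [0,0,-0.4],
  [0,0,-0.4],
  [0,0,-0.4],
  [0,0,-0.4],
], gripper=[0.42,0.42,0.42,0.42,0.42,0.42,0.42,0.42], twist=[0,0,0,0,0,0,0,0])

```text
clock: 29.05
tcp_pos: [0.3758, -0.3051, -0.0333]
orientation: [0.0, -0.089, 0.996, -0.0]
wrist_force: [-0.4, 0.2, -0.9]
finger_gap: 0.0363
grip_force: 0.0
```

Request:
jog_arm([
  [0,0,0],
  [0,0,0],
  [0,0,0],
  [0,0,0],
  [0,0,0],
  [0,0,0],
  [0,0,0],
  [0,0,0],
], gripper=[0.3,0.2,0,0,0,0,0,0], twist=[0,0,0,0,0,0,0,0], squeeze=25)

```text
clock: 30.05
tcp_pos: [0.3759, -0.3052, -0.0332]
orientation: [0.0, -0.089, 0.996, -0.0]
wrist_force: [-1.0, -0.1, 5.1]
finger_gap: 0.0252
grip_force: 25.2
```

Request:
jog_arm([
  [0,0,0.3],
  [0,0,1],
  [0,0,2],
  [0,0,4],
  [0,0,7],
  [0,0,10],
  [0,0,12],
  [0,0,12],
], gripper=[0,0,0,0,0,0,0,0], twist=[0,0,0,0,0,0,0,0])

```text
clock: 31.05
tcp_pos: [0.3768, -0.3062, 0.0886]
orientation: [0.001, -0.089, 0.996, -0.002]
wrist_force: [0.2, -0.2, -0.2]
finger_gap: 0.0253
grip_force: 24.6
```

```bash
python3 - <<'E'
from h import *
s=env.get_state(); t=s['tcp_pos'];print(t,s['finger_gap'])
c=cam('scene');P=cloud(c);hsv=cv2.cvtColor(c['image'],cv2.COLOR_RGB2HSV)
m=(hsv[...,0]<30)&(hsv[...,1]>70)&(hsv[...,2]>90)&(np.hypot(P[...,0]-t[0],P[...,1]-t[1])<.08)
Q=P[m];print(len(Q),np.percentile(Q,[2,50,98],axis=0).round(3))
n=cv2.fitLine(Q[:,:].astype(np.float32),cv2.DIST_L2,0,.01,.01).ravel();print(n)
v,u=np.nonzero(m);print(u.mean(),v.mean())
u0,v0=int(u.mean()),int(v.mean())
a=cv2.resize(c['image'][max(0,v0-60):v0+60,u0-80:u0+80],(512,384),interpolation=cv2.INTER_CUBIC)
cv2.imwrite('pics/g9.png',cv2.resize(np.hstack([a,cam('wrist')['image']])[...,::-1],(800,300)))
E
```

```text
[ 0.37684814 -0.30624556  0.08862977] 0.02527372036563948
382 [[ 0.317 -0.369  0.124]
 [ 0.38  -0.306  0.131]
 [ 0.421 -0.24   0.622]]
[-0.04433476 -0.06036891  0.9971911   0.3801466  -0.31005228  0.24821448]
104.10994764397905 173.01832460732984
```

View pics/g9.png

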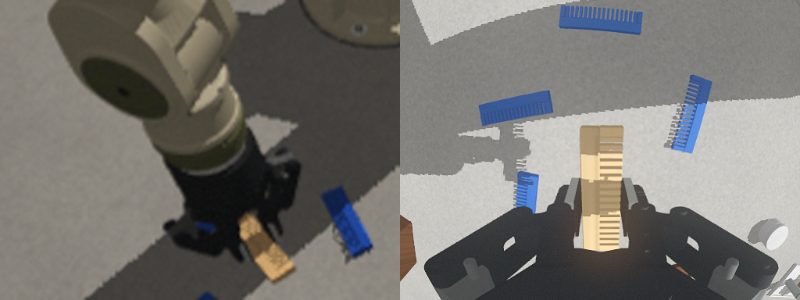

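Views: the comb at (600,190) is held level and square in the fingers. I carry it over the brush.

Request:
jog_arm([
  [2,0.7,0],
  [6,2,0],
  [11,3.7,0],
  [16,5.4,0],
  [21,7.1,0],
  [24.3,8.2,0],
  [25.2,8.5,0],
  [25.2,8.5,0],
], gripper=[0,0,0,0,0,0,0,0], twist=[0,1,2,4,6,7,7,7])

```text
clock: 32.15
tcp_pos: [0.6268, -0.2196, 0.0851]
orientation: [-0.001, -0.15, 0.989, 0.001]
wrist_force: [-0.5, -0.0, -0.4]
finger_gap: 0.0252
grip_force: 24.6
```

Request:
jog_arm([
  [0,0,0],
  [0,0,-2],
  [0,0,-4],
  [0,0,-6],
  [0,0,-6.5],
  [0,0,-7],
  [0,0,-7],
  [0,0,-7],
], gripper=[0,0,0,0,0,0,0,0], twist=[0,0,0,0,0,0,0,0])

```text
clock: 33.15
tcp_pos: [0.6282, -0.2203, 0.0175]
orientation: [0.001, -0.15, 0.989, -0.0]
wrist_force: [-0.3, 0.1, -0.6]
finger_gap: 0.0253
grip_force: 24.6
```

```bash
python3 - <<'E'
from h import *
s=env.get_state(); t=s['tcp_pos'];print(t,s['finger_gap'],s['wrist_force'])
c=cam('scene')
a=cv2.resize(c['image'][220:340,150:310],(512,384),interpolation=cv2.INTER_CUBIC)
cv2.imwrite('pics/g10.png',cv2.resize(np.hstack([a,cam('wrist')['image']])[...,::-1],(800,300)))
E
```

```text
[ 0.6282067  -0.22033835  0.01747449] 0.025281614485544526 [-0.33855482  0.14300387 -0.58424542]
```

View pics/g10.png

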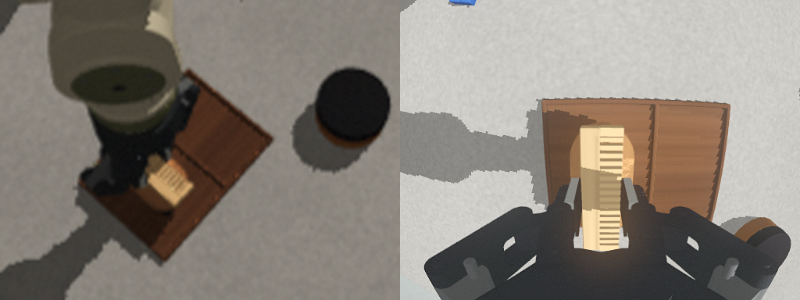

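Wrist view: the comb at (602,185) is centred over the brush's back (570–635) and parallel to the divider. I lower it to contact.

Request:
jog_arm([
  [0,0,-0.2],
  [0,0,-0.3],
  [0,0,-0.4],
  [0,0,-0.5],
  [0,0,-0.6],
  [0,0,-0.65],
  [0,0,-0.65],
  [0,0,-0.65],
], gripper=[0,0,0,0,0,0,0,0], twist=[0,0,0,0,0,0,0,0])

```text
clock: 34.25
tcp_pos: [0.6278, -0.2201, 0.0108]
orientation: [0.0, -0.15, 0.989, -0.0]
wrist_force: [-1.6, 0.8, 5.4]
finger_gap: 0.0251
grip_force: 25.3
```

Request:
jog_arm([
  [0,0,0.05],
  [0,0,0.05],
  [0,0,0.1],
  [0,0,0.3],
  [0,0,2],
  [0,0,6],
  [0,0,10],
  [0,0,10],
], gripper=[0.33,0.36,0.42,0.5,0.5,0.5,0.5,0.5], twist=[0,0,0,0,0,0,0,0])

```text
clock: 35.25
tcp_pos: [0.6308, -0.2215, 0.116]
orientation: [0.004, -0.15, 0.989, -0.003]
wrist_force: [0.4, 0.0, -0.1]
finger_gap: 0.0429
grip_force: 0.0
```

Request:
jog_arm([
  [-1,2,0],
  [-3.5,5.5,0],
  [-6.5,9.5,0],
  [-9.5,13.5,0],
  [-12.5,18,0],
  [-14.8,21.5,0],
  [-15.7,22.8,0],
  [-15.7,22.8,0],
], gripper=[0.5,0.8,1,1,1,1,1,1], twist=[-8,-18,-28,-38,-48,-58,-68,-78])

```text
clock: 36.25
tcp_pos: [0.4694, 0.0093, 0.1103]
orientation: [-0.0, 0.507, 0.862, 0.0]
wrist_force: [0.5, 0.3, -0.8]
finger_gap: 0.0855
grip_force: 0.0
```

Request:
jog_arm([
  [0,0,0],
  [0,0,0],
  [0,0,-1],
  [0,0,-3],
  [0,0,-3],
  [0,0,-3],
  [0,0,-3],
  [0,0,-3],
], gripper=[1,1,1,1,1,1,1,1], twist=[-8,-12,-12,-12,-12,-12,-12,-12])

```text
clock: 37.25
tcp_pos: [0.4712, 0.0079, 0.0806]
orientation: [0.0, 0.593, 0.805, 0.0]
wrist_force: [-0.6, 1.2, 0.7]
finger_gap: 0.0854
grip_force: 0.0
```

```bash
python3 - <<'E'
from chk import *
s=env.get_state(); print(s['tcp_pos'],s['orientation'])
at('brush',.628,-.22,.06,.03,.048,.044); at('comb',.628,-.22,.06,.049,.07,.054)
H=hsv; m=(H[...,0]<30)&(H[...,1]>70)&(H[...,2]>140)&(np.hypot(P[...,0]-.628,P[...,1]+.22)<.06)
vv,uu=np.nonzero(m);w=(onplane(c,np.c_[uu,vv],.054)[:,:2]*1000).astype(np.float32);print('comb colour',cv2.minAreaRect(w))
a=cam('wrist')['image'];b=cv2.resize(c['image'][100:190,290:410],(512,384),interpolation=cv2.INTER_CUBIC)
cv2.imwrite('pics/g11.png',cv2.resize(np.hstack([a,b])[...,::-1],(800,300)))
E
```

```text
[0.47112031 0.00787538 0.08056369] [4.15171317e-04 5.92943488e-01 8.05243934e-01 2.32052046e-04]
brush 205 mean [ 623.7 -212.9] rect [ 626.9 -217.8] [89.3 47.7] ax 15.4
comb 250 mean [ 627.  -220.4] rect [ 627.  -218.5] [90.3 28. ] ax 17.2
comb colour ((626.6817626953125, -217.3426971435547), (87.20896911621094, 32.752559661865234), 9.331791877746582)
```

View pics/g11.png

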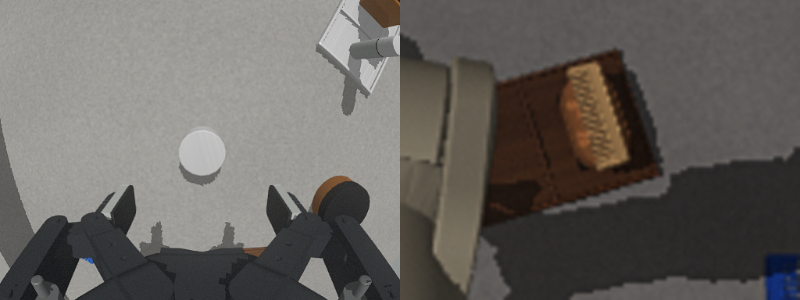

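Wrist view: the tin at (202,152) is centred between the fingers (125 and 275). The comb lies at (627,-219) at 17.2° on the brush, as intended. I grip the tin.

Request:
jog_arm([
  [0,0,-5],
  [0,0,-9],
  [0,0,-11],
  [0,0,-11],
  [0,0,-11],
  [0,0,-11],
  [0,0,-11],
  [0,0,-11],
], gripper=[1,1,1,0.7,0.3,0,0,0], twist=[0,0,0,0,0,0,0,0], squeeze=25)

```text
clock: 38.35
tcp_pos: [0.472, 0.0077, -0.0287]
orientation: [0.001, 0.593, 0.805, 0.001]
wrist_force: [-0.4, -0.5, 6.4]
finger_gap: 0.0488
grip_force: 26.4
```

Request:
jog_arm([
  [0,0,0],
  [0,0,0],
  [0,0,1],
  [0,0,4],
  [0,0,8],
  [0,0,12],
  [0,0,12],
  [0,0,12],
], gripper=[0,0,0,0,0,0,0,0], twist=[0,0,0,0,0,0,0,0])

```text
clock: 39.35
tcp_pos: [0.4703, 0.008, 0.09]
orientation: [-0.0, 0.593, 0.805, -0.0]
wrist_force: [-0.5, -0.0, -0.9]
finger_gap: 0.0491
grip_force: 26.2
```

Request:
jog_arm([
  [1.2,-1.3,0],
  [4,-4.5,0],
  [7.5,-8.5,0],
  [10.7,-12.1,0],
  [12.7,-14.3,0],
  [13.4,-15.1,0],
  [13.4,-15.1,0],
  [13.4,-15.1,0],
], gripper=[0,0,0,0,0,0,0,0], twist=[0,0,0,0,0,0,0,0])

```text
clock: 40.35
tcp_pos: [0.6037, -0.1422, 0.0897]
orientation: [-0.001, 0.593, 0.805, -0.0]
wrist_force: [-0.5, 0.6, -0.6]
finger_gap: 0.0487
grip_force: 26.2
```

Request:
jog_arm([
  [0,0,-3],
  [0,0,-6],
  [0,0,-9],
  [0,0,-10.5],
  [0,0,-11],
  [0,0,-11.3],
  [0,0,-11.6],
  [0,0,-11.6],
], gripper=[0,0,0,0,0,0,0,0], twist=[0,0,0,0,0,0,0,0])

```text
clock: 41.35
tcp_pos: [0.6057, -0.1434, -0.0247]
orientation: [0.001, 0.593, 0.805, 0.0]
wrist_force: [0.1, 0.3, 2.6]
finger_gap: 0.0491
grip_force: 26.4
```

Contact is at the predicted height. I release, lift and back off so both trays are in view.

Request:
jog_arm([
  [0,0,0.05],
  [0,0,0.05],
  [0,0,0.2],
  [0,0,1],
  [0,0,4],
  [0,0,9],
  [0,0,14],
  [0,0,18],
], gripper=[0.62,0.7,0.8,0.8,0.8,0.8,0.8,0.8], twist=[0,0,0,0,0,0,0,0])

```text
clock: 42.35
tcp_pos: [0.6052, -0.1432, 0.1572]
orientation: [0.001, 0.593, 0.805, 0.0]
wrist_force: [0.7, 0.1, -0.5]
finger_gap: 0.0684
grip_force: 0.0
```

Request:
jog_arm([
  [-3,1,0],
  [-8,3,0],
  [-13,6,0],
  [-17,9,0],
  [-20,12,0],
  [-22,15,0],
  [-22,17,0],
  [-22,17,0],
], gripper=[0.8,0.8,0.8,0.8,0.8,0.8,0.8,0.8], twist=[0,0,0,0,0,0,0,0])

```text
clock: 43.35
tcp_pos: [0.3847, 0.0277, 0.1549]
orientation: [0.001, 0.592, 0.806, 0.0]
wrist_force: [-0.0, -0.1, -0.8]
finger_gap: 0.068
grip_force: 0.0
```

```bash
python3 - <<'E'
from chk import *
s=env.get_state(); print(s['tcp_pos'])
at('cap',.634,.261,.04,.07,.09,.08); at('atom',.618,.185,.03,.06,.09,.08)
at('brush+comb',.628,-.22,.06,.03,.07,.044); at('brush',.628,-.22,.06,.03,.048,.044); at('comb',.628,-.22,.06,.049,.07,.054); at('tin',.605,-.144,.036,.022,.045,.032)
at('jar',.6705,-.009,.06,.03,.05,.04); at('dish',.4705,.44,.06,.02,.05,.03)
cc=cam('scene')
k=lambda i,r:cv2.resize(i[r[1]:r[3],r[0]:r[2]],(400,300),interpolation=cv2.INTER_CUBIC)
cv2.imwrite('pics/fin.png',np.vstack([np.hstack([k(cc['image'],(170,230,290,320)),k(cc['image'],(300,160,420,250))]),np.hstack([k(c['image'],(285,100,385,175)),k(c['image'],(140,95,260,185))])])[...,::-1])
E
```

```text
[0.38499356 0.02708967 0.1547277 ]
cap 104 mean [633.7 261.2] rect [633.5 261.1] [28.3 28.7] ax 168.3
atom 63 mean [616.5 184.2] rect [616.8 184.3] [22.6 22.2] ax 0.8
brush+comb 475 mean [ 626.6 -217.4] rect [ 623.3 -200. ] [92.  84.2] ax 15.8
brush 213 mean [ 623.2 -211. ] rect [ 619.5 -210.1] [77.3 88.3] ax 141.6
comb 247 mean [ 626.9 -220.4] rect [ 626.7 -219.1] [91.1 27.6] ax 15.9
tin 240 mean [ 604.1 -142.4] rect [ 604.3 -142.4] [47.4 50.1] ax 153.9
jar 540 mean [670.5  -9. ] rect [670.4  -9. ] [74.  71.9] ax 0.6
dish 273 mean [470.9 444.9] rect [470.  438.8] [86.4 86.8] ax 137.5
```

View pics/fin.png

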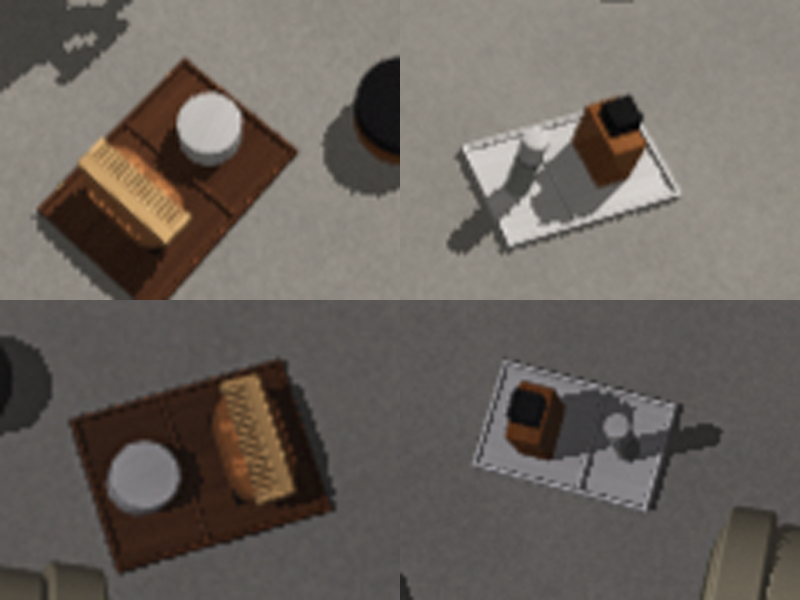

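Both kits look in place, and the jar and dish have not moved. One check remains: whether the brush sits centred under the comb, since the strip on one side is in shadow.

```bash
python3 - <<'E'
from h import *
O=np.array([.6286,-.2203]); a=np.radians(17.2); R=np.array([[np.cos(a),np.sin(a)],[-np.sin(a),np.cos(a)]])
for n in('top','scene'):
    P=cloud(cam(n)).reshape(-1,3); o=(P[:,:2]-O)@R.T*1000; z=P[:,2]*1000
    m=(abs(o[:,0])<25)&(abs(o[:,1])<40)
    print(n)
    for y in range(-34,36,4):
        k=m&(o[:,1]>=y)&(o[:,1]<y+4); print((y,y+4),k.sum(),np.percentile(z[k],[10,50,90]).round(0) if k.any() else '',end=' ')
    print()
    for nm,lo,hi in(('comb',50,62),('brush',36,48)):
        k=(abs(o[:,0])<60)&(abs(o[:,1])<40)&(z>lo)&(z<hi); print(nm,k.sum(),'x',np.percentile(o[k,0],[1,99]).round(1),'y',np.percentile(o[k,1],[1,99]).round(1))
E
```

```text
top
(-34, -30) 0  (-30, -26) 0  (-26, -22) 0  (-22, -18) 22 [41. 43. 46.] (-18, -14) 12 [41. 43. 47.] (-14, -10) 12 [51. 53. 55.] (-10, -6) 27 [51. 54. 55.] (-6, -2) 26 [51. 53. 55.] (-2, 2) 26 [45. 52. 54.] (2, 6) 27 [43. 50. 55.] (6, 10) 24 [44. 49. 54.] (10, 14) 32 [42. 49. 54.] (14, 18) 34 [ 3. 43. 46.] (18, 22) 55 [ 2. 26. 45.] (22, 26) 54 [ 2. 28. 43.] (26, 30) 21 [1. 4. 7.] (30, 34) 23 [1. 4. 6.] (34, 38) 22 [2. 3. 6.] 
comb 225 x [-45.4  43.2] y [-12.1  13.8]
brush 195 x [-44.3  36.6] y [-20.8  23.1]
scene
(-34, -30) 34 [1. 3. 6.] (-30, -26) 33 [1. 4. 6.] (-26, -22) 47 [ 2.  4. 39.] (-22, -18) 73 [ 2. 37. 45.] (-18, -14) 36 [41. 43. 45.] (-14, -10) 50 [43. 52. 55.] (-10, -6) 33 [51. 53. 55.] (-6, -2) 36 [51. 54. 56.] (-2, 2) 27 [49. 52. 54.] (2, 6) 34 [46. 51. 53.] (6, 10) 34 [47. 51. 53.] (10, 14) 24 [44. 50. 54.] (14, 18) 28 [42. 44. 46.] (18, 22) 30 [41. 43. 45.] (22, 26) 0  (26, 30) 7 [2. 4. 5.] (30, 34) 25 [2. 4. 6.] (34, 38) 28 [3. 4. 6.] 
comb 330 x [-45.1  43.4] y [-13.3  12.4]
brush 231 x [-37.9  44. ] y [-22.2  21.7]
```

The comb spans y −13 to 13 and the brush −22 to 22, so both are centred within about 1 mm, with level tops at 44 and 54 mm. I hand in.

```bash
python3 -c "
from workcell import env
print(env.hand_in())"
```

```text
the job is handed in; nothing more can be done
None
```

Both kits are made up and handed in: every piece measured within about 3 mm of its place, the bottle was carried by its cap (the fingertips sit about 35 mm above the stated TCP) and set down upright, and the jar and ring dish were not moved.

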